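# Walk an engine-mount block round and square it to the fence

### The job

The heavy red-brown mount block stands more or less end-on to the steel fence of the clamping plate. Push it round with the fingertips, working it corner by corner, until either of its two bright milled long faces lies flat along the face of the fence, with neither end of the block past the end of the fence. Turn it nearly parallel before it touches the fence, so that no corner digs in, and slide it steadily, flat on the plate, without lifting, tipping or knocking it. Leave the mug, the blue bottle and the spanner where they are, and finish with the hand clear of everything.

Things in the scene. Friction and masses are not known exactly. Their poses are not given: they have to be found in the camera images.
- block: Loose cast block, red-brown, both long sides milled bright; 4 bright pads on top. 100 mm in x, 170 in y, 50 high, sharp corners; 1.7 to 2.6 kg, slides at 8 to 18 N, stops when the push stops, too wide to grip. Origin: centre of underside. Bright faces: its +x and -x sides. Starts with its long axis 54 to 90 deg off the fence line, either way, centre 155 to 170 mm before the fence face.
- fence: Fixed steel angle fence bolted to the plate. Origin: middle of its working face at plate-top level. The face is its plane x = 0, looks to -x (towards the robot), 360 mm long in y, 35 mm high. Behind it: bar 14 mm thick, then a 10 mm high foot to x = 64 mm with bolts 30 mm high. With a bright face flat on the fence the block's origin is at x = -50 mm in this frame.
- plate: Fixed T-slotted clamping plate on the bench, 440 mm in x, 740 mm in y, 40 mm thick. Origin: centre of its underside; its flat top, on which everything stands, is 40 mm above. The 14 mm wide slots run along x and do not catch the block.
- mug: White mug with a handle, 75 mm high, 72 mm across, handle reaching about 65 mm from the axis on its +y side; stands on the plate near its left or right edge. Origin: centre of its underside. To be left alone.
- dye_bottle: Small blue bottle with a white cap, 72 mm high, 42 mm across; stands on the plate near the edge opposite the mug. Origin: centre of its underside. To be left alone.
- spanner: Steel spanner 160 mm long lying on the plate beyond the fence's -y end; its length is its x axis. Origin: middle of its underside. To be left alone.
There are look-alikes about, which are no part of the job. What is meant by the block is not orange, and is the smaller of those in its own colour.

How it is judged (in metres and radians):
At the end, for the whole second after the job is handed in: A bright long face lies along the fence: parallel within 1.7 degrees, gap at its middle under 3 mm, neither end more than 5 mm past the fence's end; the block flat on the plate and at rest; mug, bottle and spanner within 15 mm of where they were (angle between the y axis of block and the y axis of fence, either way round below 0.03 rad and x of block in the frame of fence between -0.053 and -0.046 m and y of block in the frame of fence between -0.1 and 0.1 m and z of block in the frame of fence between -0.004 and 0.004 m and angle between block's own z axis and vertical below 0.03 rad and linear speed of block below 0.01 m/s and distance of each of mug, dye_bottle, spanner from where it was at the start of the episode below 0.015 m); the robot touches nothing.
It fails at once if the block lifted more than 6 mm off the plate or tipped more than 5 degrees (z of block in the frame of fence above 0.006 m or angle between block's own z axis and vertical above 0.09 rad).
It fails at once if the block knocked along faster than 0.35 m/s (linear speed of block above 0.35 m/s).
It fails at once if the block touched the fence while still turned more than 25 degrees from parallel (contact force between block and fence above 1 N and angle between the y axis of block and the y axis of fence, either way round above 0.44 rad).
It fails at once if the mug, the bottle or the spanner shifted more than 15 mm, or the mug or the bottle tipped (distance of any of mug, dye_bottle, spanner from where it was at the start of the episode above 0.015 m or angle between any of mug, dye_bottle's own z axis and vertical above 0.3 rad).
It also fails if it takes over 72 s, if anything falls off the work surface, if the arm or the gripper's body presses on something with over 40 N, if the wrist force passes 120 N, or if a joint passes its speed limit or range.

### The arm

A 6-joint arm with a two-finger parallel gripper is mounted at the origin on the work surface. World frame = base frame: x ahead of the robot, y to its left, z up, the work surface at z = 0. Lengths are in mm, angles in rad, forces in N, time in s.
With the tool pointing down it reaches from about 425 to 1125 mm from the base axis. Payload 14.9 kg.
Tool frame: the origin (TCP) lies at the very end of the fingers, on their centre line; the grasp point (between the pads) lies 19 mm behind it; y points along the fingers, x is the direction in which the jaws open and shut, and the axes are right-handed (so a half turn about y gives the same grasp; the last joint's range is limited). The gripper opens to 91 mm and grips with 3 to 60 N. Pads are 32 mm wide; open, the fingers measure 118 mm over their backs; the gripper's body (76 mm by 178 mm) begins 60 mm behind the grasp point.
Start: joints at [1.146, 0.379, 1.734, -0, 1.028, -0.033], TCP at [267.305, 646.967, 213.932] pointing down, gripper open.
Joint ranges: [-2.77, 2.77], [-0.74, 2.19], [0, 2.66], [-1.06, 4.2], [0.31, 2.87], [-3.08, 3.08]. Speed limits (rad/s): [1.89, 1.89, 2.39, 3.14, 3.14, 3.14].

### API

Orientations are given as [roll, pitch, yaw] about the fixed x, y, z axes, in that order (R = Rz(yaw) Ry(pitch) Rx(roll)).
In Python, from bench import * gives the robot as it stands.
- The arm moves only by the tool move_arm, never from a script. Its arguments are lists of equal length, an entry for each row: "dp": the shift along the tool's x, y, z in m, a list of three; "twist": the turn, a rotation vector about the tool's x, y, z in rad, a list of three. A call has 1 to 10 rows; each row shifts and turns the commanded pose from where the row before left it, along the tool's axes as they then stand; what a row does not reach is not made up. A row lasts 1/10 s, in which the tool goes at most 50 mm and 8.59 degrees, less where a joint would pass 70% of its speed; a pose out of reach is approached as far as the arm can. A call is refused whole if a number of a shift passes 0.05 or a number of a turn 0.15, either way. A call with a gripper value outside its range is refused whole. "grip" is the closure, from 0 (fully open) to 1 (shut), set as the call begins (left out, the last holds). The fingers move at their own pace and stop on an object; "grip_force" is the grip in N (left out, the last holds). Time passes only in rows, so rows that do not move let the fingers close. It gives the time, the measured TCP pose, the force and the opening at its end, in the units of the state.
- observe(): the state, without advancing time (a new reading comes with each control period).
- camera(name): name is "scene" or "top"; returns a dict with "image" (384x512x3 uint8, red, green, blue), "fx", "fy", "cx", "cy" (pixels), "position" and "rotation" of the camera in the world. Camera axes: x right, y up, looking along -z (the intrinsics and any distortion apply to the point x, -y, -z); pixel columns grow to the right and rows downward; lengths in mm; the calibration is good to about 2 mm. A picture is of the moment at which its call begins. There is no depth.
- finish_job(): hands the job in, once; it reports no verdict.
The state is a dict: "time": time; "joint_pos": joint angles; "dq": joint speeds; "effort": joint torques, N m; "tcp_pos": TCP position; "tool_rot": TCP orientation; "force": force on the tool from outside, world axes, zero at the start; "torque": the same for the moment, N m; "opening": finger opening in mm.
Only numpy, scipy, OpenCV 4.12 (cv2) and the standard library are available. Lean on these libraries where they do the work, as an engineer would, in place of code of your own. Each camera call takes 0.05 s, during which the arm holds its last target.

## Working session

There is one attempt and no reset: what is moved stays moved. The work goes in short steps, Python scripts to look and compute and a tool call to move; the robot and the scene stay as the last step left them, time stands still between calls to the robot, and variables do not carry over. Pictures are saved under pics/ and viewed, and the job is handed in when it is done.

Besides the shell and the picture viewer there is one more tool, called in YAML: its name, and indented under it one key for each argument. move_arm: Moves the arm, as the interface text tells. Its arguments: {"type":"object","properties":{"dp":{"type":"array"},"twist":{"type":"array"},"grip":{"type":"number"},"grip_force":{"type":"number"}},"required":["dp","twist"]}

```bash
mkdir -p pics; ls
python3 - <<'E'
from bench import *
import cv2,pickle
s=observe();print(s)
d={}
for n in("scene","top"):
    c=camera(n);d[n]=c
    cv2.imwrite(f"pics/{n}0.png",cv2.resize(c["image"][:,:,::-1],(800,600),interpolation=cv2.INTER_CUBIC))
    print({k:v for k,v in c.items() if k!="image"})
pickle.dump(d,open("c0.pkl","wb"))
E
```

```text
pics
{'time': 0.0, 'joint_pos': array([ 1.14569392e+00,  3.79417144e-01,  1.73474864e+00,  2.28410019e-05,
        1.02849818e+00, -3.32839953e-02]), 'dq': array([ 0.00176308,  0.00153298, -0.00032386,  0.00016343, -0.00107339,
        0.00059822]), 'effort': array([ 3.89240609e-03, -7.63720107e+01, -4.34380245e+01,  6.52024825e-02,
        4.24175500e-02, -1.06883351e-04]), 'tcp_pos': array([267.1426461 , 646.61051012, 213.29817067]), 'tool_rot': array([-1.57074114e+00,  1.07007253e-03,  1.17896615e+00]), 'force': array([-0.08024147,  0.61426221,  0.04406326]), 'torque': array([ 0.03836835, -0.01408585,  0.03484188]), 'opening': 91.1392115944533}
{'fx': 446.32355964616767, 'fy': 446.32355964616767, 'cx': 261.26558170679584, 'cy': 201.157107187527, 'position': array([ 854.90712586,  535.47008891, 1009.63571541]), 'rotation': array([ 0.653647  , -0.00852556,  2.60695519])}
{'fx': 425.0106029306486, 'fy': 425.0106029306486, 'cx': 245.2193213966812, 'cy': 194.94117516142276, 'position': array([ 274.0788202 ,  -71.81616784, 1205.57768726]), 'rotation': array([ 0.18972556, -0.0210328 , -1.588861  ])}
```

View pics/scene0.png

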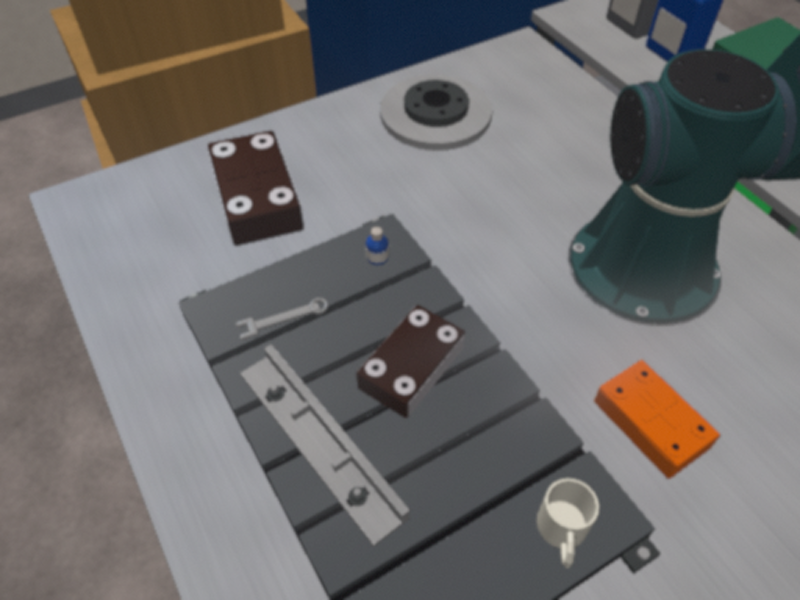

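View pics/top0.png

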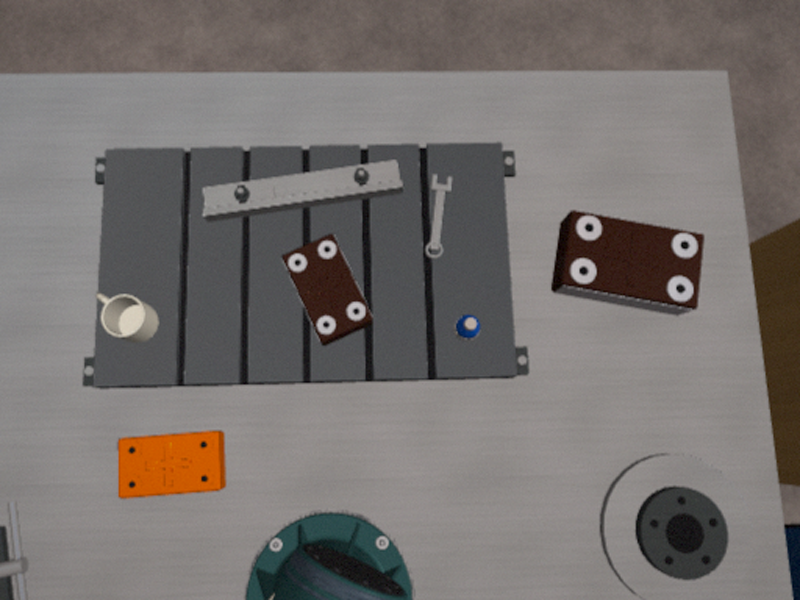

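Candidates in the top view: the brown block on the plate at (327,290), a larger brown one off the plate at (630,260), and an orange one at (172,463). The first fits: it is red-brown, the smaller of the two brown ones, and on the plate before the fence. I'll confirm with an enlarged crop and measure.

```bash
cat > h.py <<'E'
import numpy as np,cv2,pickle
from scipy.spatial.transform import Rotation as R
def Rm(c): return R.from_euler('xyz',c["rotation"]).as_matrix()
def cast(c,uv,z):
    uv=np.atleast_2d(uv).astype(float)
    d=np.c_[(uv[:,0]-c["cx"])/c["fx"],-(uv[:,1]-c["cy"])/c["fy"],-np.ones(len(uv))]@Rm(c).T
    p=c["position"]; return p+d*((z-p[2])/d[:,2])[:,None]
def proj(c,P):
    q=(np.atleast_2d(P)-c["position"])@Rm(c)
    return np.c_[c["cx"]+c["fx"]*q[:,0]/-q[:,2],c["cy"]+c["fy"]*q[:,1]/q[:,2]]
def brown(im):
    h=cv2.cvtColor(im,cv2.COLOR_RGB2HSV).astype(int)
    r,g,b=[im[:,:,i].astype(int) for i in range(3)]
    return ((r-b>10)&(r<110)&(r-g>8)).astype(np.uint8)
def pads(c):
    im=c["image"]; m=brown(im)
    m=cv2.morphologyEx(m,cv2.MORPH_OPEN,np.ones((2,2),np.uint8))
    cs,_=cv2.findContours(cv2.morphologyEx(m,cv2.MORPH_CLOSE,np.ones((3,3),np.uint8)),cv2.RETR_EXTERNAL,cv2.CHAIN_APPROX_SIMPLE)
    out=[]
    for k in cs:
        if cv2.contourArea(k)<300: continue
        mm=np.zeros_like(m);cv2.drawContours(mm,[cv2.convexHull(k)],-1,1,-1)
        w=(mm>0)&(im.min(2)>110)
        n,l,st,ce=cv2.connectedComponentsWithStats(cv2.morphologyEx(w.astype(np.uint8),cv2.MORPH_CLOSE,np.ones((3,3),np.uint8)))
        out.append((cv2.contourArea(k),k,[(ce[i],st[i,4]) for i in range(1,n) if st[i,4]>12]))
    return out
E
python3 - <<'E'
from h import *
d=pickle.load(open("c0.pkl","rb"))
for n in d:
    c=d[n]
    for a,k,p in pads(c):
        print(n,a,k.reshape(-1,2).mean(0).round(),[(x[0].round(1).tolist(),int(x[1]),cast(c,x[0],90)[0].round(1).tolist()) for x in p])
        print(cast(c,cv2.boxPoints(cv2.minAreaRect(k)),90).round())
c=d["top"];im=c["image"]
cv2.imwrite("pics/crop_t.png",cv2.resize(im[85:235,120:300,::-1],None,fx=4,fy=4,interpolation=cv2.INTER_CUBIC))
c=d["scene"];im=c["image"]
cv2.imwrite("pics/crop_s.png",cv2.resize(im[180:350,145:325,::-1],None,fx=3.5,fy=3.5,interpolation=cv2.INTER_CUBIC))
E
```

```text
scene 1403.0 [259. 232.] [([268.0, 204.8], 62, [480.2, -47.7, 90.0]), ([284.4, 213.3], 83, [458.2, -3.5, 90.0]), ([239.9, 235.0], 122, [587.8, -3.2, 90.0]), ([258.5, 246.3], 131, [564.6, 47.7, 90.0])]
[[617.  -5.  90.]
 [459. -87.  90.]
 [434.  13.  90.]
 [589.  85.  90.]]
scene 1528.0 [164. 118.] [([166.6, 91.6], 65, [525.7, -597.2, 90.0]), ([145.3, 96.2], 62, [592.7, -610.1, 90.0]), ([179.3, 124.8], 143, [554.2, -436.3, 90.0]), ([152.6, 130.6], 153, [632.2, -452.9, 90.0])]
[[ 619. -639.   90.]
 [ 474. -623.   90.]
 [ 538. -385.   90.]
 [ 667. -405.   90.]]
scene 6395.5 [123.  65.] [([137.9, 84.2], 160, [591.1, -678.1, 90.0])]
[[ 788. -954.   90.]
 [ 257. -928.   90.]
 [ 349. -635.   90.]
 [ 820. -683.   90.]]
scene 4327.5 [102.  27.] []
[[  716. -1353.    90.]
 [  250. -1086.    90.]
 [  382.  -795.    90.]
 [  797. -1034.    90.]]
top 1753.0 [208. 182.] [([209.0, 159.4], 100, [587.5, -2.8, 90.0]), ([190.1, 167.7], 102, [565.0, 48.4, 90.0]), ([227.5, 198.6], 117, [478.6, -51.8, 90.0]), ([208.5, 207.6], 117, [455.1, -1.0, 90.0])]
[[574.  74.  90.]
 [616. -16.  90.]
 [456. -86.  90.]
 [417.   3.  90.]]
top 3692.5 [395. 163.] [([376.6, 145.3], 191, [621.9, -463.4, 90.0]), ([437.8, 156.6], 192, [587.7, -630.4, 90.0]), ([449.0, 174.0], 60, [538.3, -655.9, 90.0]), ([372.9, 173.0], 200, [543.9, -447.2, 90.0]), ([435.0, 184.4], 199, [509.7, -614.3, 90.0])]
[[ 517. -392.   90.]
 [ 654. -423.   90.]
 [ 607. -679.   90.]
 [ 472. -642.   90.]]
top 17669.5 [341.  46.] [([383.2, 134.7], 32965, [652.3, -484.1, 90.0]), ([247.4, 109.7], 247, [729.1, -109.6, 90.0]), ([281.4, 126.4], 201, [679.4, -202.5, 90.0]), ([372.9, 173.0], 200, [543.9, -447.2, 90.0]), ([435.0, 184.4], 199, [509.7, -614.3, 90.0])]
[[1071.  264.   90.]
 [1067. -901.   90.]
 [ 137. -772.   90.]
 [ 158.  229.   90.]]
top 3254.0 [58. 30.] [([63.0, 46.0], 13, [925.5, 410.3, 90.0])]
[[1072.  600.   90.]
 [1071.  336.   90.]
 [ 925.  329.   90.]
 [ 927.  587.   90.]]
```

View pics/crop_t.png

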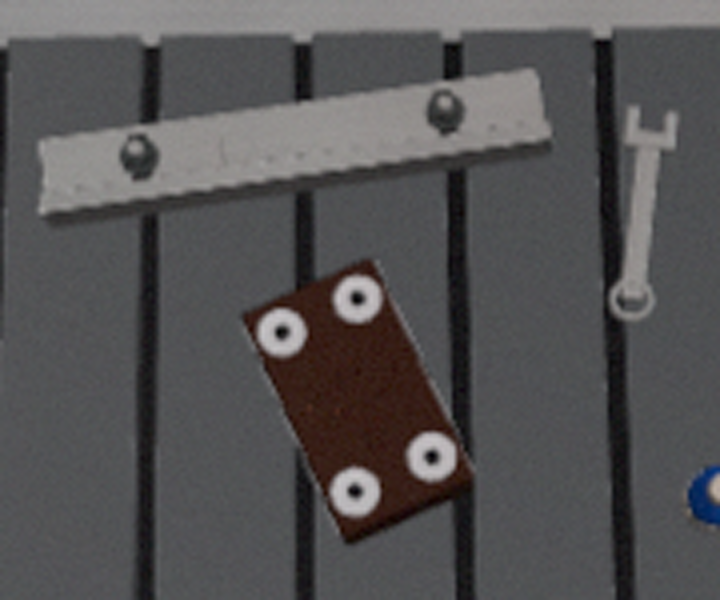

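View pics/crop_s.png

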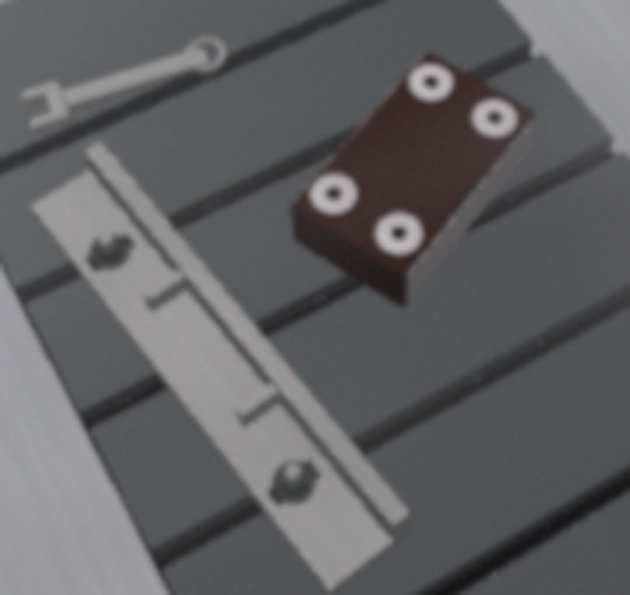

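The crop confirms it: dark red-brown, sharp edges, four pads, on the plate before the fence. Now the fence line, mug, bottle and spanner.

Run:
```python
from h import *
d=pickle.load(open("c0.pkl","rb"))
t=d["top"];s=d["scene"]
a=cast(t,[(40/4+120,212/4+85),(550/4+120,145/4+85)],75);print("top",a.round(1),np.degrees(np.arctan2(*(a[0]-a[1])[:2])),np.linalg.norm(a[0]-a[1]))
b=cast(s,[(408/3.5+145,514/3.5+180),(100/3.5+145,145/3.5+180)],75);print("scene",b.round(1),np.degrees(np.arctan2(*(b[0]-b[1])[:2])),np.linalg.norm(b[0]-b[1]))
# bottom edge of fence face: transition gray->dark->plate, gradient per column
g=cv2.cvtColor(t["image"],cv2.COLOR_RGB2GRAY).astype(float)
g=cv2.GaussianBlur(g,(3,3),0)
P=[]
for u in range(134,254,4):
    v0=138-(u-130)*16.8/127.5
    vs=np.arange(v0-5,v0+6,.25);pr=cv2.remap(g.astype(np.float32),np.full((1,len(vs)),u,np.float32),vs[None].astype(np.float32),cv2.INTER_LINEAR)[0]
    i=np.argmin(np.gradient(pr));P.append((u,vs[i]))
Q=cast(t,P,75);k=np.polyfit(Q[:,1],Q[:,0],1);r=Q[:,0]-np.polyval(k,Q[:,1]);ok=abs(r)<3;k=np.polyfit(Q[ok,1],Q[ok,0],1)
print("line x=k0*y+k1",k,np.degrees(np.arctan(k[0])),r.round(1), ok.sum())
S=d["scene"]
print("plate corners",cast(t,np.array([(106,150),(502,143),(514,376),(95,386)])*.64,40).round())
print("mug rim ctr",cast(t,np.array([(130,320)])*.64,115).round(),cast(s,np.array([(569,507)])*.64,115).round())
print("mug handle",cast(t,np.array([(100,297)])*.64,80).round(),cast(s,np.array([(568,555)])*.64,80).round())
print("bottle",cast(t,np.array([(470,324)])*.64,112).round(),cast(s,np.array([(376,232)])*.64,112).round())
print("spanner",cast(t,np.array([(442,180),(434,250)])*.64,45).round())
```

```text
top [[ 655.5  216.1   75. ]
 [ 700.7 -137.8   75. ]] -7.277477046410234 356.77786880114286
scene [[ 657.7  219.5   75. ]
 [ 709.1 -133.    75. ]] -8.285203078228808 356.20313922954955
line x=k0*y+k1 [-1.42768424e-01  6.86681143e+02] -8.12512071367972 [-0.5  0.8 -0.8  0.5 -1.1  0.2  1.5 -0.2  1.1 -1.2  0.1 -1.5 -0.2  1.1
 -0.6  0.7 -0.9  0.4  1.7 -0.6  0.7 -1.   0.4 -1.3  0.   1.3 -0.3  1.
 -1.4 -0. ] 30
plate corners [[ 796.  408.   40.]
 [ 804. -330.   40.]
 [ 366. -328.   40.]
 [ 361.  401.   40.]]
mug rim ctr [[463. 320. 115.]] [[479. 337. 115.]]
mug handle [[510. 386.  80.]] [[507. 381.  80.]]
bottle [[ 449. -243.  112.]] [[ 453. -240.  112.]]
spanner [[ 730. -213.   45.]
 [ 596. -194.   45.]]
```

Fence face passes at about (681, 41), turned +8.1°. The block centre is at (521, -2) with its long axis at 24°, so it must turn 74° CCW. I'll push its left face near the near end with closed fingers, then finish flat with the open fingers. First I turn the tool in place.

move_arm:
  dp:
    - [0,0,0]
    - [0,0,0]
    - [0,0,0]
    - [0,0,0]
    - [0,0,0]
    - [0,0,0]
    - [0,0,0]
  twist:
    - [0,0.126,0]
    - [0,0.126,0]
    - [0,0.126,0]
    - [0,0.126,0]
    - [0,0.126,0]
    - [0,0.126,0]
    - [0,0,0]
  grip: 1
  grip_force: 30

```text
time: 0.8
tcp_pos: [267.2, 646.8, 213.6]
tool_rot: [-1.571, 0.0, 0.421]
force: [0.2, 0.1, -0.5]
opening: 37.9
```

```bash
cat > go.py <<'E'
import sys,numpy as np
from bench import *
from scipy.spatial.transform import Rotation as R
# go.py x y z [yawdeg]
s=observe();M=R.from_euler('xyz',s["tool_rot"]).as_matrix()
print("t",s["time"],"tcp",s["tcp_pos"].round(1),"x-axis yaw",np.degrees(np.arctan2(M[1,0],M[0,0])).round(2),"down",M[:,1].round(3),"F",s["force"].round(1),"open",round(s["opening"],1),"J",s["joint_pos"].round(2))
if len(sys.argv)>3:
    d=np.array(list(map(float,sys.argv[1:4])))-s["tcp_pos"]
    print("tool-frame shift m",(M.T@d/1000).round(4),"len",np.linalg.norm(d).round(1))
    if len(sys.argv)>4: print("twist y",round(-np.radians(float(sys.argv[4]))+np.arctan2(M[1,0],M[0,0]),4))
E
python3 go.py 434 58 214 24.2
```

```text
t 0.8 tcp [267.2 646.8 213.6] x-axis yaw 24.12 down [-0.    -0.001 -1.   ] F [ 0.2  0.1 -0.5] open 37.9 J [ 1.15  0.38  1.73 -0.    1.03  0.72]
tool-frame shift m [-8.840e-02 -1.000e-04 -6.055e-01] len 611.9
twist y -0.0014
```

move_arm:
  dp:
    - [-0.005,0,-0.035]
    - [-0.005,0,-0.035]
    - [-0.005,0,-0.035]
    - [-0.005,0,-0.035]
    - [-0.005,0,-0.035]
    - [-0.005,0,-0.035]
    - [-0.005,0,-0.035]
    - [-0.005,0,-0.035]
    - [-0.005,0,-0.035]
    - [-0.005,0,-0.035]
  twist:
    - [0,0,0]
    - [0,0,0]
    - [0,0,0]
    - [0,0,0]
    - [0,0,0]
    - [0,0,0]
    - [0,0,0]
    - [0,0,0]
    - [0,0,0]
    - [0,0,0]

```text
time: 1.8
tcp_pos: [365.5, 305.9, 213.9]
tool_rot: [-1.571, -0.0, 0.428]
force: [1.1, 0.2, 0.5]
opening: 0.3
```

```bash
python3 go.py 434 58 214 24.2
```

```text
t 1.8 tcp [365.5 305.9 213.9] x-axis yaw 24.5 down [ 0.  0. -1.] F [1.1 0.2 0.5] open 0.3 J [ 0.65  0.02  2.18 -0.    0.95  0.22]
tool-frame shift m [-4.04e-02 -1.00e-04 -2.54e-01] len 257.2
twist y 0.0052
```

move_arm:
  dp:
    - [-0.005,0,-0.032]
    - [-0.005,0,-0.032]
    - [-0.005,0,-0.032]
    - [-0.005,0,-0.032]
    - [-0.005,0,-0.032]
    - [-0.005,0,-0.032]
    - [-0.005,0,-0.032]
    - [-0.004,0,-0.025]
    - [0,0,0]
    - [0,0,0]
  twist:
    - [0,0,0]
    - [0,0,0]
    - [0,0,0]
    - [0,0,0]
    - [0,0,0]
    - [0,0,0]
    - [0,0,0]
    - [0,0,0]
    - [0,0,0]
    - [0,0,0]

```text
time: 2.8
tcp_pos: [432.0, 64.0, 213.9]
tool_rot: [-1.571, 0.0, 0.424]
force: [-0.7, -0.3, 0.4]
opening: 0.5
```

```bash
python3 go.py 436 58 55 24.2
```

```text
t 2.8 tcp [432.   64.  213.9] x-axis yaw 24.31 down [-0.  0. -1.] F [-0.7 -0.3  0.4] open 0.5 J [ 0.09 -0.06  2.25  0.    0.95 -0.33]
tool-frame shift m [ 0.0012  0.1589 -0.0072] len 159.0
twist y 0.0019
```

move_arm:
  dp:
    - [0.001,0.03,0]
    - [0.001,0.03,0]
    - [0.001,0.03,0]
    - [0.001,0.03,0]
    - [0.001,0.025,0]
    - [0,0.013,0]
    - [0,0,0]
  twist:
    - [0,0,0]
    - [0,0,0]
    - [0,0,0]
    - [0,0,0]
    - [0,0,0]
    - [0,0,0]
    - [0,0,0]

```text
time: 3.5
tcp_pos: [435.5, 66.8, 54.8]
tool_rot: [-1.57, 0.003, 0.425]
force: [-0.0, 0.5, 0.2]
opening: 0.6
```

```bash
python3 go.py 440 43 55 24.2
python3 - <<'E'
from bench import *
import cv2
for n in("scene","top"):
    c=camera(n); im=c["image"][:,:,::-1]
    im=im[170:350,140:360] if n=="scene" else im[85:245,110:300]
    cv2.imwrite(f"pics/{n}1.png",cv2.resize(im,None,fx=3.3,fy=3.3,interpolation=cv2.INTER_CUBIC))
E
```

```text
t 3.5 tcp [435.5  66.8  54.8] x-axis yaw 24.35 down [-0.003 -0.    -1.   ] F [-0.   0.5  0.2] open 0.6 J [ 0.1   0.26  2.3   0.    0.59 -0.33]
tool-frame shift m [-0.0057 -0.0002 -0.0236] len 24.2
twist y 0.0025
```

View pics/scene1.png

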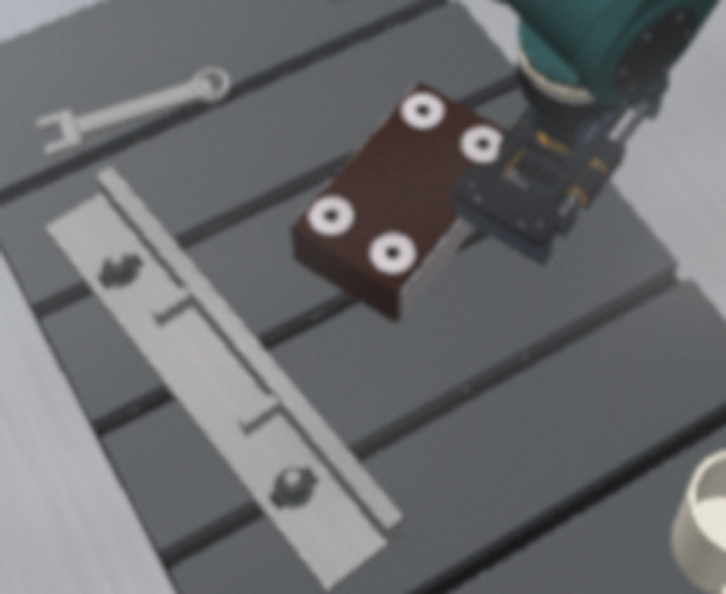

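View pics/top1.png

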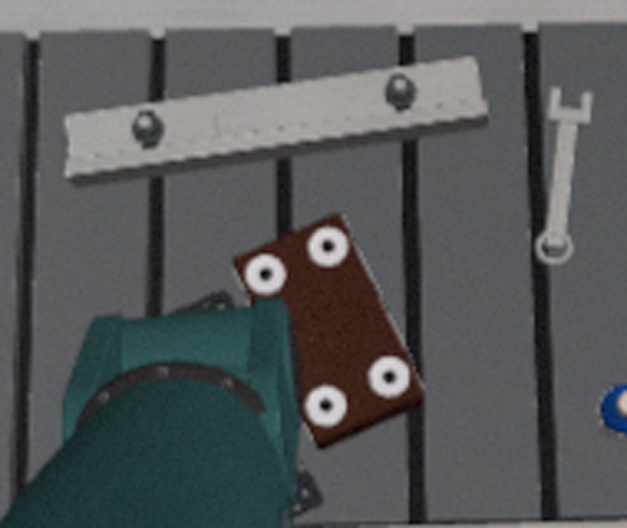

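The gripper stands beside the near end of the block's left face, about 30 mm clear. Now to move in until contact.

move_arm:
  dp:
    - [0,0,-0.005]
    - [0,0,-0.005]
    - [0,0,-0.005]
    - [0,0,-0.005]
    - [0,0,-0.004]
    - [0,0,-0.003]
    - [0,0,-0.003]
    - [0,0,-0.003]
    - [0,0,-0.003]
  twist:
    - [0,0,0]
    - [0,0,0]
    - [0,0,0]
    - [0,0,0]
    - [0,0,0]
    - [0,0,0]
    - [0,0,0]
    - [0,0,0]
    - [0,0,0]

```text
time: 4.5
tcp_pos: [449.5, 34.3, 55.9]
tool_rot: [-1.568, 0.003, 0.422]
force: [-17.4, 24.0, 24.5]
opening: 0.3
```

```bash
python3 go.py
```

```text
t 4.5 tcp [449.5  34.3  55.9] x-axis yaw 24.19 down [-0.004  0.002 -1.   ] F [-17.4  24.   24.5] open 0.3 J [ 0.02  0.27  2.28  0.    0.6  -0.4 ]
```

Run:
```python
from bench import *
from h import *
for n in("scene","top"):
    c=camera(n); pickle.dump(c,open(f"{n}2.pkl","wb"));im=c["image"][:,:,::-1]
    im=im[170:350,140:360] if n=="scene" else im[85:245,110:300]
    cv2.imwrite(f"pics/{n}2.png",cv2.resize(im,None,fx=3.3,fy=3.3,interpolation=cv2.INTER_CUBIC))
    a,k,p=[x for x in pads(c) if 150<cv2.boundingRect(x[1])[1]+cv2.boundingRect(x[1])[3]/2<270 and x[0]<3000 and cv2.boundingRect(x[1])[0]>150][0] if 1 else 0
    print(n,[(x[0].round(1).tolist(),int(x[1]),cast(c,x[0],90)[0].round(1).tolist()) for x in p])
s=observe();print(s["time"],s["force"],s["torque"],s["tcp_pos"])
```

```text
scene [([266.2, 204.2], 68, [483.3, -51.8, 90.0]), ([239.1, 235.0], 127, [589.4, -4.2, 90.0]), ([258.2, 245.7], 136, [564.6, 46.0, 90.0])]
top [([209.5, 158.5], 120, [589.9, -4.0, 90.0]), ([191.0, 165.9], 74, [569.8, 45.9, 90.0]), ([229.4, 197.2], 120, [482.2, -56.8, 90.0])]
4.6 [-11.01040291  14.32818323  12.63719009] [2.12245917 1.62169443 0.06482705] [449.62216287  34.04282249  55.77169359]
```

View pics/scene2.png

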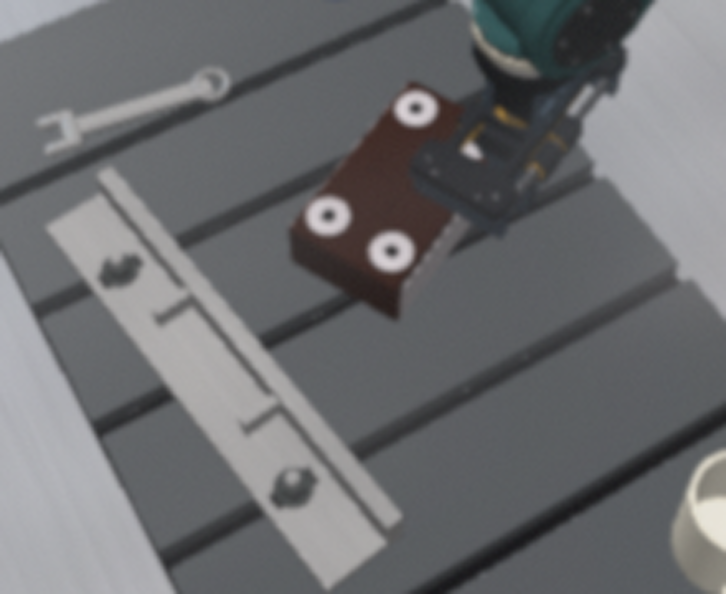

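The block has begun turning (axis now about 25°) and contact is on the left face as planned. I'll turn with it about a point some 45 mm beyond its centre.

move_arm:
  dp:
    - [-0.0033,-0.0005,-0.0048]
    - [-0.0033,0,-0.0048]
    - [-0.0033,0,-0.0048]
    - [-0.0033,0,-0.0048]
    - [-0.0033,0,-0.0048]
    - [-0.0033,0,-0.0048]
    - [-0.0033,0,-0.0048]
    - [-0.0033,0,-0.0048]
  twist:
    - [0,-0.05,0]
    - [0,-0.05,0]
    - [0,-0.05,0]
    - [0,-0.05,0]
    - [0,-0.05,0]
    - [0,-0.05,0]
    - [0,-0.05,0]
    - [0,-0.05,0]

```text
time: 5.4
tcp_pos: [449.5, -12.5, 55.9]
tool_rot: [-1.567, 0.002, 0.825]
force: [-7.9, 10.2, 5.4]
opening: 0.6
```

```bash
cat > look.py <<'E'
import sys
from bench import *
from h import *
i=sys.argv[1]
for n in("scene","top"):
    c=camera(n); pickle.dump(c,open(f"{n}{i}.pkl","wb"));im=c["image"][:,:,::-1]
    im=im[170:350,140:360] if n=="scene" else im[85:245,110:300]
    cv2.imwrite(f"pics/{n}{i}.png",cv2.resize(im,None,fx=3.3,fy=3.3,interpolation=cv2.INTER_CUBIC))
    m=np.zeros(c["image"].shape,np.uint8); q=[(220,150),(320,180),(280,275),(205,275)] if 0 else None
    for a,k,p in pads(c):
        pc=k.reshape(-1,2).mean(0); w=cast(c,pc,90)[0]
        if a<3000 and 350<w[0]<720 and -200<w[1]<250:
            print(n,a,[(x[0].round(1).tolist(),int(x[1]),cast(c,x[0],90)[0].round(1).tolist()) for x in p])
E
python3 go.py; python3 look.py 3
```

```text
t 5.4 tcp [449.5 -12.5  55.9] x-axis yaw 47.25 down [-0.004  0.001 -1.   ] F [-7.9 10.2  5.4] open 0.6 J [-0.08  0.27  2.28  0.    0.6  -0.91]
scene 1326.5 [([251.1, 200.5], 71, [511.0, -81.7, 90.0]), ([267.4, 202.7], 36, [478.2, -54.3, 90.0]), ([237.8, 236.8], 131, [594.6, -1.1, 90.0]), ([260.2, 241.5], 133, [554.4, 38.2, 90.0])]
top 416.5 [([207.6, 157.9], 91, [591.8, 1.1, 90.0]), ([194.2, 168.4], 48, [562.7, 37.2, 90.0])]
```

View pics/scene3.png

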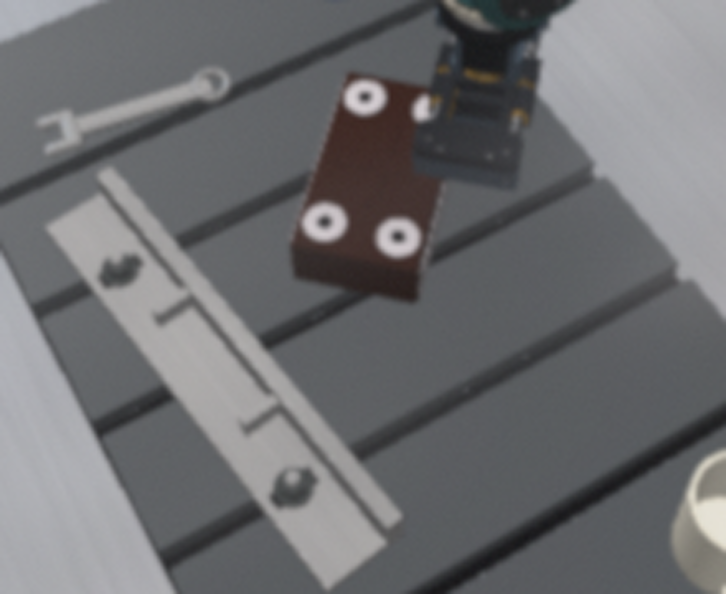

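View pics/top3.png

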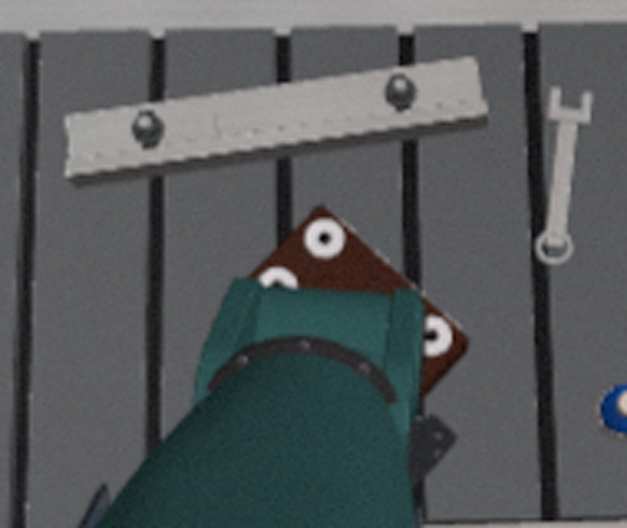

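The scene view gives heading 44° and centre about (533, -22). It is drifting a little more to -y than planned, so I'll back off and re-contact nearer the end (s ≈ -68 mm), which turns it more tightly.

move_arm:
  dp:
    - [0,0,0.005]
    - [0,0,0.006]
    - [-0.007,0.0005,0]
    - [-0.008,0,0]
    - [0,0,-0.004]
    - [0,0,-0.004]
    - [0,0,-0.003]
  twist:
    - [0,0,0]
    - [0,0,0]
    - [0,0.02,0]
    - [0,0.02,0]
    - [0,0,0]
    - [0,0,0]
    - [0,0,0]

```text
time: 6.2
tcp_pos: [440.1, -24.1, 55.9]
tool_rot: [-1.569, 0.001, 0.782]
force: [-12.9, 15.6, 15.6]
opening: 0.7
```

move_arm:
  dp:
    - [-0.0033,0,-0.0059]
    - [-0.0033,0,-0.0059]
    - [-0.0033,0,-0.0059]
    - [-0.0033,0,-0.0059]
    - [-0.0033,0,-0.0059]
    - [-0.0033,0,-0.0059]
    - [-0.0033,0,-0.0059]
    - [-0.0033,0,-0.0059]
  twist:
    - [0,-0.05,0]
    - [0,-0.05,0]
    - [0,-0.05,0]
    - [0,-0.05,0]
    - [0,-0.05,0]
    - [0,-0.05,0]
    - [0,-0.05,0]
    - [0,-0.05,0]

```text
time: 7.0
tcp_pos: [461.4, -72.0, 55.4]
tool_rot: [-1.565, 0.001, 1.185]
force: [-16.4, 8.7, 14.2]
opening: 0.3
```

```bash
python3 go.py; python3 look.py 4
```

```text
t 7.0 tcp [461.4 -72.   55.4] x-axis yaw 67.9 down [-0.006  0.002 -1.   ] F [-16.4   8.7  14.2] open 0.3 J [-0.2   0.29  2.24  0.    0.61 -1.39]
scene 1377.0 [([252.2, 199.5], 51, [506.9, -83.3, 90.0]), ([234.5, 202.0], 74, [550.5, -99.3, 90.0]), ([261.6, 236.7], 130, [544.4, 28.1, 90.0]), ([238.8, 239.6], 132, [596.4, 7.2, 90.0])]
```

View pics/scene4.png

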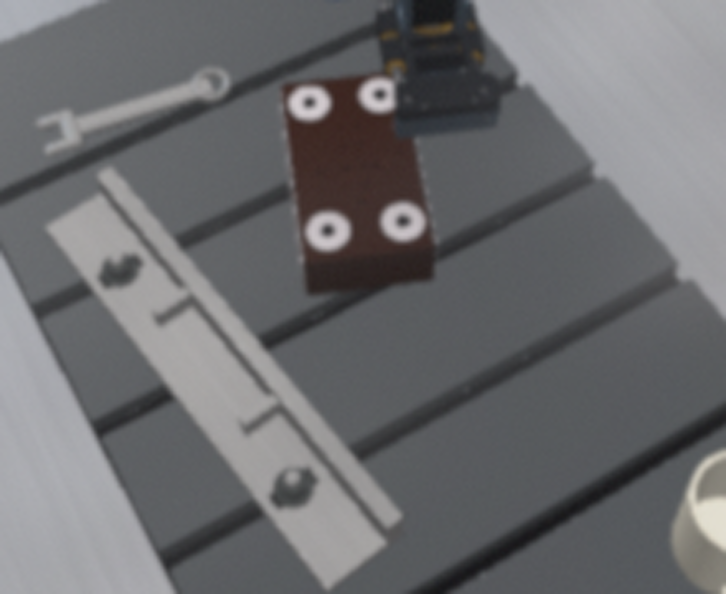

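Heading is 67° and the centre (547, -36), tracking well. About 31° remain, so I'll continue the same arc.

move_arm:
  dp:
    - [-0.0033,0,-0.0058]
    - [-0.0033,0,-0.0058]
    - [-0.0033,0,-0.0058]
    - [-0.0033,0,-0.0058]
    - [-0.0033,0,-0.0058]
    - [-0.0033,0,-0.0058]
    - [-0.0033,0,-0.0058]
    - [-0.0033,0,-0.0058]
    - [-0.0033,0,-0.0058]
    - [-0.0033,0,-0.0058]
  twist:
    - [0,-0.05,0]
    - [0,-0.05,0]
    - [0,-0.05,0]
    - [0,-0.05,0]
    - [0,-0.05,0]
    - [0,-0.05,0]
    - [0,-0.05,0]
    - [0,-0.05,0]
    - [0,-0.05,0]
    - [0,-0.05,0]

```text
time: 8.1
tcp_pos: [513.5, -114.0, 55.2]
tool_rot: [-1.566, -0.001, 1.685]
force: [-10.3, -0.7, 4.7]
opening: 0.6
```

```bash
python3 go.py; python3 look.py 5
```

```text
t 8.1 tcp [ 513.5 -114.    55.2] x-axis yaw 96.55 down [-0.005  0.001 -1.   ] F [-10.3  -0.7   4.7] open 0.6 J [-0.26  0.37  2.13 -0.    0.65 -1.95]
scene 1426.0 [([232.6, 201.7], 76, [554.3, -102.5, 90.0]), ([214.9, 210.9], 116, [607.2, -99.3, 90.0]), ([261.0, 231.4], 128, [537.7, 14.0, 90.0]), ([242.5, 242.8], 132, [593.3, 19.8, 90.0])]
top 520.5 [([200.1, 157.3], 108, [593.7, 21.4, 90.0]), ([202.6, 177.3], 119, [537.8, 14.6, 90.0])]
```

View pics/scene5.png

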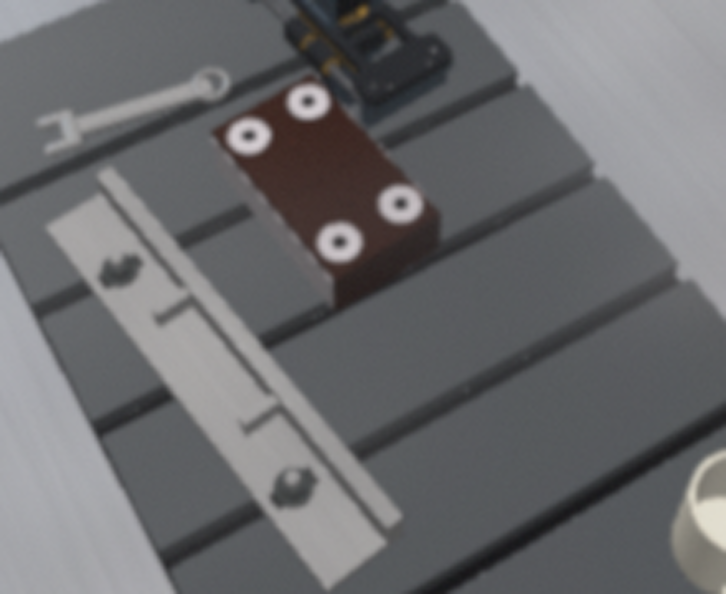

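Heading is 96.7° against 98.1° for the fence, with the block about 69 mm short of it. Backing off, centring on the face and opening the fingers for a two-point flat push.

move_arm:
  dp:
    - [0,0,0.008]
    - [0,0,0.012]
    - [0.02,0,0]
    - [0.02,0,0]
    - [0.02,0,0]
    - [0.005,0.001,0]
    - [0,0,0]
    - [0,0,0]
    - [0,0,0]
    - [0,0,0]
  twist:
    - [0,0,0]
    - [0,0,0]
    - [0,-0.01,0]
    - [0,-0.01,0]
    - [0,-0.007,0]
    - [0,0,0]
    - [0,0,0]
    - [0,0,0]
    - [0,0,0]
    - [0,0,0]
  grip: 0

```text
time: 9.2
tcp_pos: [487.4, -52.3, 54.9]
tool_rot: [-1.571, 0.0, 1.709]
force: [-0.0, -1.2, -0.8]
opening: 77.7
```

```bash
python3 go.py; python3 look.py 6
```

```text
t 9.2 tcp [487.4 -52.3  54.9] x-axis yaw 97.93 down [ 0. -0. -1.] F [-0.  -1.2 -0.8] open 77.7 J [-0.15  0.32  2.2  -0.    0.62 -1.86]
scene 1405.5 [([231.9, 201.9], 75, [556.2, -102.9, 90.0]), ([215.9, 211.2], 93, [605.5, -97.0, 90.0]), ([261.0, 231.3], 128, [537.6, 13.6, 90.0]), ([242.5, 243.0], 135, [593.6, 20.1, 90.0])]
```

View pics/scene6.png

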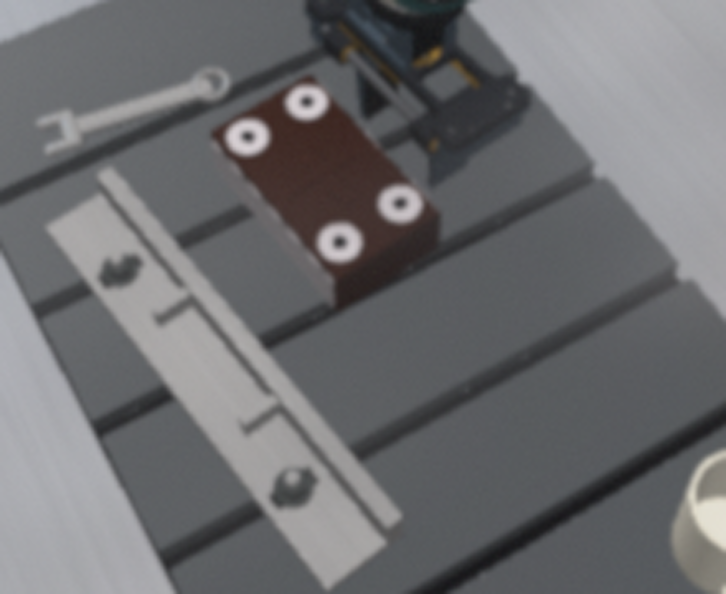

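Both open fingers stand parallel behind the long face. Pushing to about 20 mm short of the fence.

move_arm:
  dp:
    - [0,0,-0.006]
    - [0,0,-0.005]
    - [0,0,-0.004]
    - [0,0,-0.003]
    - [0,0,-0.003]
    - [0,0,-0.004]
    - [0,0,-0.006]
    - [0,0,-0.006]
    - [0,0,-0.006]
    - [0,0,-0.006]
  twist:
    - [0,-0.002,0]
    - [0,0,0]
    - [0,0,0]
    - [0,0,0]
    - [0,0,0]
    - [0,0,0]
    - [0,0,0]
    - [0,0,0]
    - [0,0,0]
    - [0,0,0]

```text
time: 10.3
tcp_pos: [531.2, -44.6, 54.0]
tool_rot: [-1.561, -0.002, 1.712]
force: [-30.5, -4.3, 23.8]
opening: 91.3
```

move_arm:
  dp:
    - [0,0,-0.006]
    - [0,0,-0.006]
    - [0,0,-0.005]
    - [0,0,-0.004]
  twist:
    - [0,0,0]
    - [0,0,0]
    - [0,0,0]
    - [0,0,0]

```text
time: 10.7
tcp_pos: [552.4, -41.7, 54.0]
tool_rot: [-1.561, -0.002, 1.712]
force: [-28.9, -4.2, 22.8]
opening: 91.0
```

```bash
python3 go.py; python3 look.py 7
```

```text
t 10.7 tcp [552.4 -41.7  54. ] x-axis yaw 98.11 down [-0.01   0.001 -1.   ] F [-28.9  -4.2  22.8] open 91.0 J [-0.12  0.41  2.07 -0.    0.67 -1.83]
scene 1554.0 [([217.4, 211.3], 77, [602.4, -94.9, 90.0]), ([200.5, 221.2], 99, [652.9, -89.1, 90.0]), ([246.4, 241.1], 131, [582.7, 20.3, 90.0]), ([227.1, 254.1], 154, [640.2, 28.8, 90.0])]
```

View pics/scene7.png

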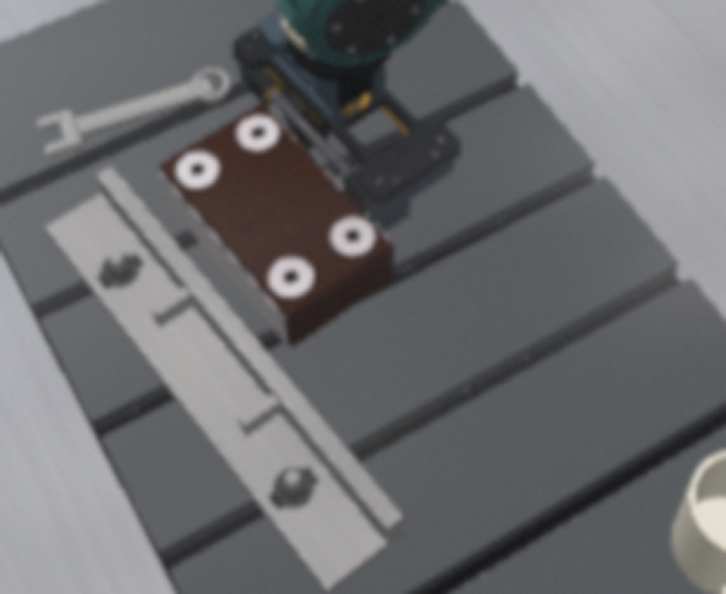

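View pics/top7.png

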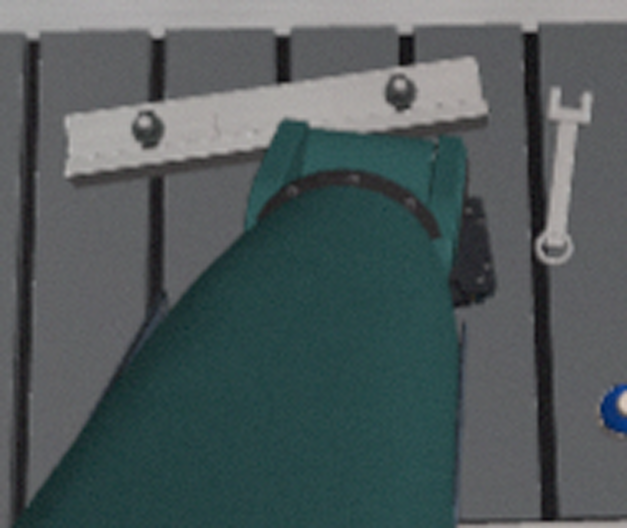

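The block is parallel at about 98° with roughly 20 mm to go and y about -65 mm along the fence. Closing slowly.

move_arm:
  dp:
    - [0,0,-0.003]
    - [0,0,-0.004]
    - [0,0,-0.004]
    - [0,0,-0.003]
    - [0,0,-0.002]
    - [0,0,-0.001]
    - [0,0,-0.001]
  twist:
    - [0,0,0]
    - [0,0,0]
    - [0,0,0]
    - [0,0,0]
    - [0,0,0]
    - [0,0,0]
    - [0,0,0]

```text
time: 11.5
tcp_pos: [570.0, -39.3, 53.9]
tool_rot: [-1.561, -0.002, 1.712]
force: [-27.1, -5.0, 19.2]
opening: 91.2
```

move_arm:
  dp:
    - [0,0,-0.001]
    - [0,0,-0.001]
  twist:
    - [0,0,0]
    - [0,0,0]

```text
time: 11.7
tcp_pos: [572.0, -39.0, 53.9]
tool_rot: [-1.561, -0.002, 1.712]
force: [-25.8, -3.4, 18.1]
opening: 91.3
```

move_arm:
  dp:
    - [0,0,-0.001]
    - [0,0,-0.001]
    - [0,0,-0.001]
  twist:
    - [0,0,0]
    - [0,0,0]
    - [0,0,0]

```text
time: 12.0
tcp_pos: [574.7, -38.5, 53.9]
tool_rot: [-1.561, -0.002, 1.712]
force: [-35.2, -6.0, 28.9]
opening: 91.2
```

```bash
python3 go.py; python3 look.py 8
```

```text
t 12.0 tcp [574.7 -38.5  53.9] x-axis yaw 98.11 down [-0.01  0.   -1.  ] F [-35.2  -6.   28.9] open 91.2 J [-0.11  0.43  2.03 -0.    0.69 -1.82]
scene 1632.0 [([209.9, 215.7], 80, [625.1, -92.3, 90.0]), ([193.8, 225.8], 87, [673.5, -84.9, 90.0]), ([238.9, 246.1], 140, [605.3, 23.4, 90.0]), ([219.8, 258.7], 147, [660.9, 31.3, 90.0])]
```

View pics/scene8.png

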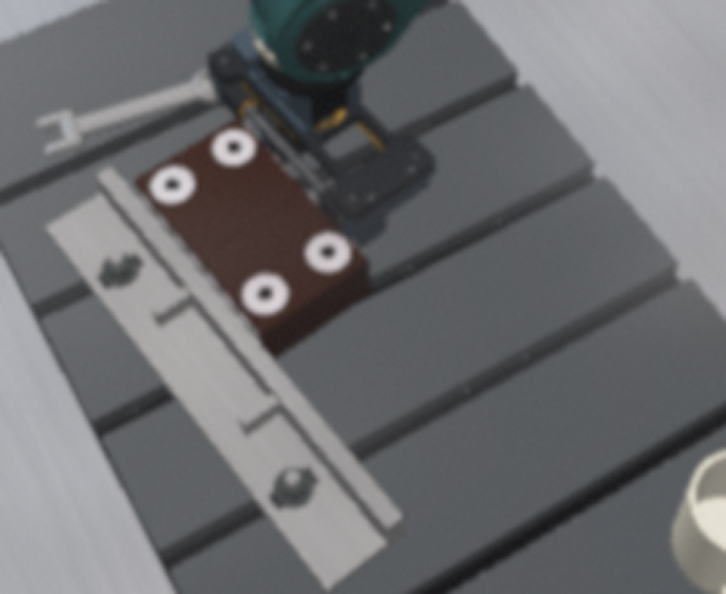

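The force is starting to rise and the block looks to be at the fence. Seating it with small steps.

move_arm:
  dp:
    - [0,0,-0.001]
    - [0,0,-0.001]
  twist:
    - [0,0,0]
    - [0,0,0]

```text
time: 12.3
tcp_pos: [574.7, -38.5, 53.9]
tool_rot: [-1.556, -0.002, 1.713]
force: [-51.5, -9.7, 44.6]
opening: 91.3
```

move_arm:
  dp:
    - [0,0,-0.0005]
    - [0,0,-0.0005]
  twist:
    - [0,0,0]
    - [0,0,0]

```text
time: 12.5
tcp_pos: [574.6, -38.5, 53.8]
tool_rot: [-1.554, -0.003, 1.712]
force: [-52.1, -11.2, 39.4]
opening: 91.3
```

TCP has stalled while the force rises, so the block is seated. Checking the moment, then backing off.

```bash
python3 -c "
from bench import *
s=observe();print(s['force'],s['torque'])"
```

```text
[-52.10771464 -11.18368617  39.44225113] [-1.92913002  7.62389415 -0.12722714]
```

move_arm:
  dp:
    - [0,0,0.002]
    - [0,0,0.004]
    - [0,0,0.01]
    - [0,0,0.02]
    - [0,-0.04,0.02]
    - [0,-0.05,0]
    - [0,-0.05,0.02]
    - [0,-0.03,0]
    - [0,0,0]
  twist:
    - [0,0,0]
    - [0,0,0]
    - [0,0,0]
    - [0,0,0]
    - [0,0,0]
    - [0,0,0]
    - [0,0,0]
    - [0,0,0]
    - [0,0,0]

```text
time: 13.4
tcp_pos: [510.4, -49.1, 225.8]
tool_rot: [-1.578, 0.002, 1.712]
force: [0.4, 0.1, -1.1]
opening: 91.3
```

```bash
python3 go.py 380 350 215; python3 look.py 9
```

```text
t 13.4 tcp [510.4 -49.1 225.8] x-axis yaw 98.09 down [ 0.007 -0.001 -1.   ] F [ 0.4  0.1 -1.1] open 91.3 J [-0.14  0.06  2.11 -0.    0.97 -1.85]
tool-frame shift m [0.4135 0.0094 0.073 ] len 420.0
scene 1713.5 [([209.9, 215.7], 81, [625.1, -92.4, 90.0]), ([193.8, 225.9], 86, [673.6, -84.7, 90.0]), ([238.9, 246.1], 138, [605.1, 23.4, 90.0]), ([219.9, 258.7], 145, [660.8, 31.2, 90.0])]
```

View pics/scene9.png

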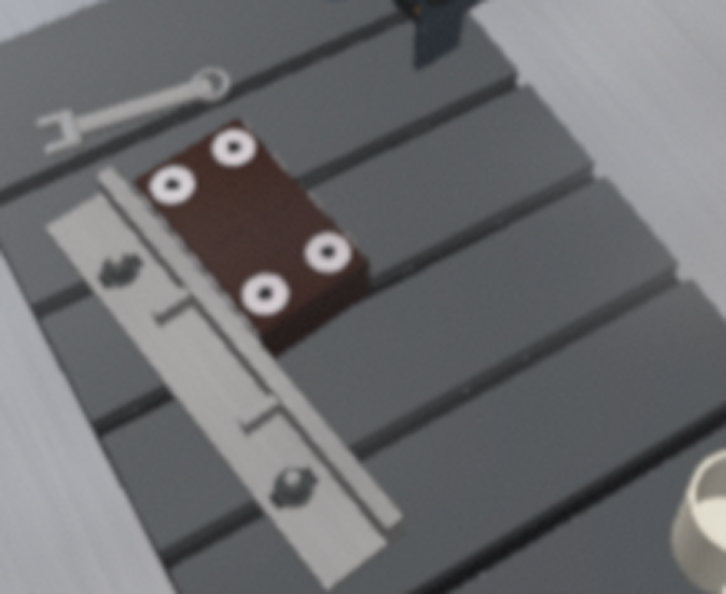

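View pics/top9.png

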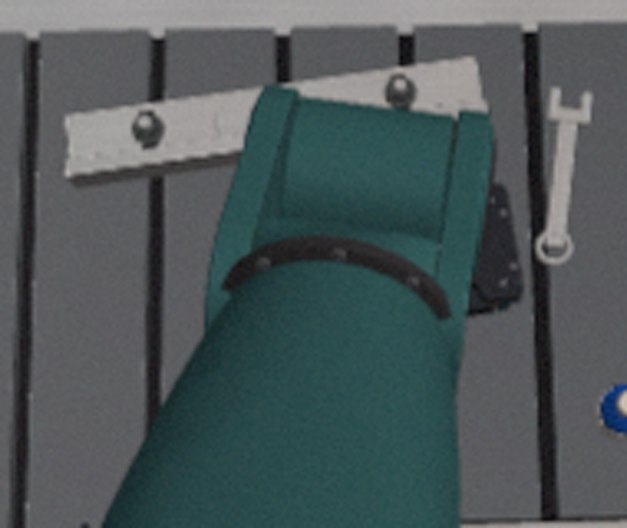

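The block looks flush: heading 98.0°, x ≈ -50 mm. Moving the arm aside for a clear top view.

move_arm:
  dp:
    - [0.035,0,0.004]
    - [0.035,0,0.004]
    - [0.035,0,0.004]
    - [0.035,0,0.004]
    - [0.035,0,0.004]
    - [0.035,0,0.004]
    - [0.035,0,0.004]
    - [0.035,0,0.004]
    - [0.035,0,0.004]
    - [0,0,0]
  twist:
    - [0,0,0]
    - [0,0,0]
    - [0,0,0]
    - [0,0,0]
    - [0,0,0]
    - [0,0,0]
    - [0,0,0]
    - [0,0,0]
    - [0,0,0]
    - [0,0,0]

```text
time: 14.5
tcp_pos: [427.1, 260.5, 219.6]
tool_rot: [-1.568, 0.0, 1.715]
force: [-0.4, -0.7, -0.7]
opening: 91.1
```

```bash
python3 go.py; python3 look.py 10
python3 - <<'E'
from h import *
t=pickle.load(open("top10.pkl","rb"));cv2.imwrite("pics/top10f.png",cv2.resize(t["image"][:,:,::-1],(800,600),interpolation=cv2.INTER_CUBIC))
E
```

```text
t 14.5 tcp [427.1 260.5 219.6] x-axis yaw 98.25 down [-0.002 -0.001 -1.   ] F [-0.4 -0.7 -0.7] open 91.1 J [ 0.5   0.05  2.13  0.    0.96 -1.21]
scene 1541.0 [([209.9, 215.7], 81, [625.1, -92.4, 90.0]), ([193.5, 225.9], 92, [674.2, -85.0, 90.0]), ([238.9, 246.0], 134, [605.2, 23.3, 90.0]), ([219.9, 258.7], 143, [660.7, 31.3, 90.0])]
top 1574.0 [([239.6, 127.5], 108, [677.3, -87.1, 90.0]), ([196.3, 133.9], 98, [660.3, 31.9, 90.0]), ([242.7, 146.9], 109, [621.7, -94.6, 90.0]), ([199.2, 153.3], 101, [605.0, 24.0, 90.0])]
```

View pics/top10.png

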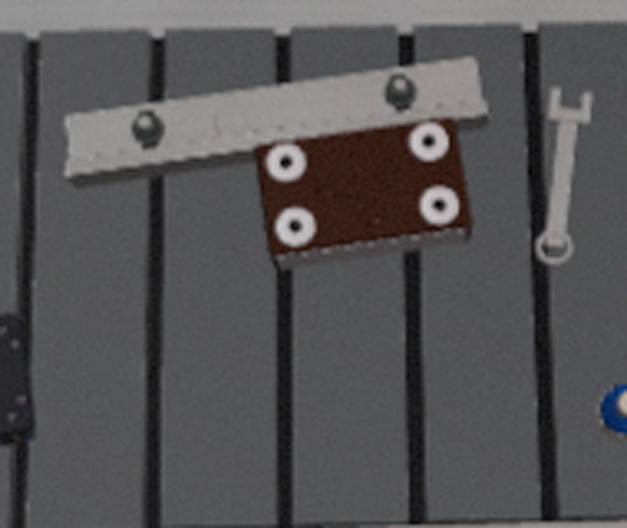

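View pics/top10f.png

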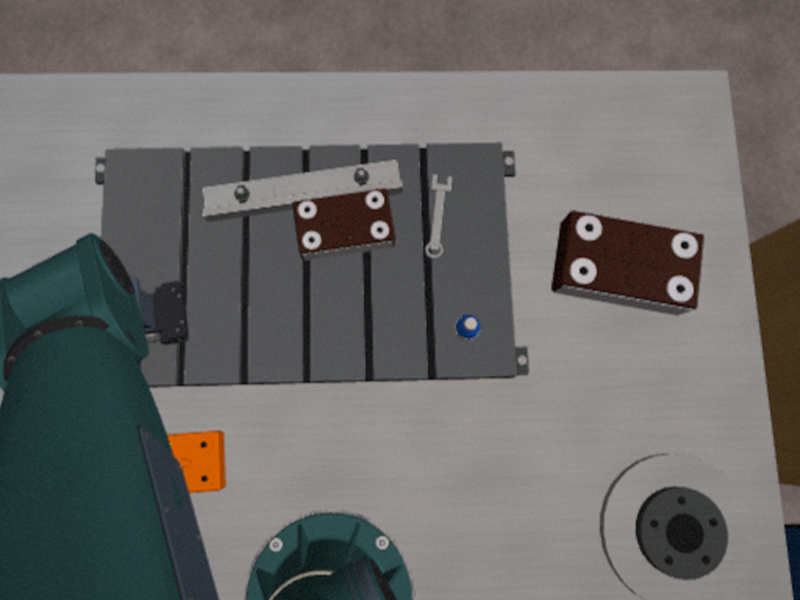

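Top view: the block at (345,220) in the full picture lies flush on the fence, and its +x/-x pad lines are at 98.1° and 98.0° against the fence's 98.1°. The spanner at (437,215) and bottle at (468,326) are where they were. The arm hides the mug here, but its path stayed at least 100 mm above it. Handing in.

```bash
python3 -c "
from bench import *
print(finish_job())"
```

```text
the job is handed in; nothing more can be done
None
```

I turned the smaller red-brown block about 74° counter-clockwise with the closed fingertips, working its near end in three arcs. I then slid it about 70 mm onto the fence with both open fingers square on its long face. The job was handed in at about 14.6 s of the 72 s allowed; it reports no verdict.

**Last checks**
- **Parallel:** in the top view the block's long axis is at 98.0–98.1°, against 98.1° for the fence.
- **Gap:** the block centre is at x ≈ -50 mm from the fence face. The tool also stalled against the fence while the force rose, so I take it as seated.
- **Along the fence:** y ≈ -66 mm, so both ends are inside the fence.
- **Other objects:** the spanner and bottle had not visibly moved.
- **Hand:** it finished at z ≈ 220 mm, reading about zero force.

**Disagreements and gaps**
- **Scene camera:** its two pad lines scatter between about 96° and 100°, averaging 98°; one pad was partly hidden during pushes.
- **Fence angle:** two quick estimates from the fence's end points gave 7.3° and 8.3°; I used 8.1° from a fitted line.
- **Downward force:** the fingers pressed down with up to about 45 N while pushing. I saw no tipping or lifting in the pictures I took, but I did not measure either.
- **Mug:** the arm hid it in the last top view, so I did not re-measure its position. The tool passed about 100 mm above it.

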